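# Seat the stamp block in the turntable's register corner and hold it

### The arm

A 7-joint arm with a two-finger parallel gripper is mounted at the origin on the work surface. World frame = base frame: x ahead of the robot, y to its left, z up, the work surface at z = 0. Lengths are in m, angles in rad, forces in N, time in s.
With the tool pointing down it reaches from about 0.4 to 0.85 m from the base axis. Payload 10.4 kg.
Tool frame: the origin (TCP) lies midway between the tips of the shut fingers; the grasp point (between the pads) lies 19 mm behind it; z points along the fingers, y is the direction in which the jaws open and shut (so a half turn about z gives the same grasp; the last joint's range is limited). The gripper opens to 85 mm and grips with 20 to 120 N. Pads are 22 mm wide; open, the fingers measure 114 mm over their backs; the gripper's body (76 mm by 85 mm) begins 54 mm behind the grasp point. The pads swing forward as they close: fully open they stand 13 mm farther back than shut.
Start: joints at [-1.329, 0.332, -0.065, 1.46, 0.022, 1.35, -0.088], TCP at [0.164, 0.603, 0.231] pointing down, gripper open.
Joint ranges: [-2.6, 2.6], [-0.5, 2.12], [-1.47, 1.34], [0.16, 2.42], [-1.27, 4.41], [0.06, 2.06], [-2.6, 2.6]. Speed limits (rad/s): [2.22, 2.22, 2.79, 2.79, 3.14, 3.14, 3.14].

### API

Orientations are given as a unit quaternion [x, y, z, w].
In Python, from workcell import manip, viewer gives the robot as it stands.
- The arm moves only by the tool move_arm, never from a script. Its argument "deltas" is a list of rows, each a list of 7 numbers: the shift along the tool's x, y, z in m, then the turn, a rotation vector about the tool's x, y, z in degrees, then the opening, from -1 (shut) to 1 (fully open). In form: [[dx, dy, dz, wx, wy, wz, gripper], ...]. A call has 1 to 10 rows; each row shifts and turns the commanded pose from where the row before left it, along the tool's axes as they then stand; what a row does not reach is not made up. A row lasts 1/8 s, in which the tool goes at most 62.5 mm and 10.7 degrees, less where a joint would pass 70% of its speed; a pose out of reach is approached as far as the arm can. A call with a gripper value outside its range is refused whole. The fingers move at their own pace and stop on an object; "force" is the grip in N (left out, the last holds). Time passes only in rows, so rows that do not move let the fingers close. It gives the time, the measured TCP pose, the force and the opening at its end, in the units of the state.
- manip.get_obs(): the state, without advancing time (a new reading comes with each control period).
- viewer.camera(name): name is "scene" or "top"; returns (picture, depth): 480x640x3 uint8, red, green, blue; 480x640 float32, m along the optical axis (not along the pixel's ray), 0 where there is no reading.
- viewer.calibration(name): a dict with "fx", "fy", "cx", "cy" (pixels), "dist" ([k1, k2, p1, p2, k3] as OpenCV has them; the pictures are not rectified), "R" (3x3) and "t" (3): a world point X has camera coordinates R X + t. Camera axes: x right, y down, z forward; pixel columns grow to the right and rows downward; lengths in m; the calibration is good to about 2 mm. A picture is of the moment at which its call begins. calibration takes no time and is no camera call.
- manip.hand_in(): hands the job in, once; it reports no verdict.
The state is a dict: "clock": time; "joint_pos": joint angles; "joint_velocities": joint speeds; "tau": joint torques, N m; "position": TCP position; "ee_rot": TCP orientation; "ft_force": force on the tool from outside, world axes, zero at the start; "torque": the same for the moment, N m; "grip_width": opening from 0.0 (shut) to 1.0 (fully open).
Only numpy, scipy, OpenCV 4.12 (cv2) and the standard library are available. Lean on these libraries where they do the work, as an engineer would, in place of code of your own. Each camera call takes 0.05 s, during which the arm holds its last target.

### The job

Turn the round jig table counter-clockwise (seen from above) (it has a black knob) until it reaches its stop. Then set the wood-and-brass stamp block upright and flat on the table, push it fully home into the corner of the two brass fences, its long side flush along the long fence and its end flush against the short one, and finish while still holding it pressed firmly against both. Leave the jar, the steel weight and the mallet where they are, and keep the table at its stop.

Things in the scene. Friction and masses are not known exactly. Their poses are not given: they have to be found in the camera images.
- turntable (a joint): angle of the round table in rad, growing counter-clockwise seen from above; it is against its home stop at 1.571 and starts somewhere between 0.3 and 0.9. The table stays where it is left (hinge friction 0.4 N m). At home, pushing the block into either fence only pushes the table further against its stop
- plate_center (a point): centre of the round table's top face, on its vertical turning axis; the grey-topped aluminium disc is 280 mm across, its top 40 mm above the bench, on a fixed grey stand. The x and y axes turn with the disc: x runs along the long fence towards the corner, y from the disc's middle square to the long fence
- knob (a point): middle of the black upright knob on the disc, a round post 22 mm in diameter, 52 mm tall, that revolves freely about its own upright axis, this point 32 mm above the disc's top face (the post ends 26 mm above the point); below it a steel collar 34 mm across and 6 mm high. It is 114 mm from the turning axis, on the other side of the long fence from the block's seat
- corner (a point): inner corner where the inner faces of the two brass fences meet, at the level of the disc's top face. Axes as plate_center: the seat lies towards -x and -y from here; the long fence's inner face runs along x (90 mm towards -x from the corner), the short fence's along y (55 mm towards -y). So the seated block's centre is 32 mm towards -x, 22 mm towards -y and 28 mm above
- long_fence (a point): middle of the inner face of the long brass fence fixed on the disc (100 mm along x, 10 mm thick, 14 mm high); the block goes on its -y side
- short_fence (a point): middle of the inner face of the short brass fence fixed on the disc (55 mm along y, 10 mm thick, 14 mm high); the block goes on its -x side
- block_center (a point): centre of the stamp block: wood on a 16 mm polished brass sole, 64 (x) x 44 (y) x 56 mm high, about 0.35 kg, standing on the bench, z up. Grip it by the wood, above the 14 mm fences. The sole slides with friction about 0.2; bear only lightly down when pushing it home, since drag on the table and along one fence takes up part of the push on the other
- jar: bystander: white jar with a yellow cap, 56 mm across, 70 mm tall; origin at the centre of its underside
- weight: bystander: dark brown steel weight, 85 x 60 x 35 mm; origin at the centre of its underside
- mallet: bystander: mallet lying down, wooden handle along x, 235 mm long, cream-coloured head 100 mm wide at +x, 38 mm high; origin near the middle of the handle
There are look-alikes about, which are no part of the job. What is shaped like the part that bears block_center but green is not meant.

How it is judged:
On the way, in this order (a step that is already met when the one before it is completed fails the run):
1. the table has been turned to its home stop, the block not yet on it (value of joint turntable above 1.53 rad and horizontal distance between block_center and corner above 0.08 m), for 0.3 s.
2. the block stands on the table in the corner, pressed against both fences (contact force between stamp_block and turntable_c0 above 1.5 N and contact force between stamp_block and turntable_c1 above 1.5 N and z of block_center in the frame of corner below 0.032 m), for 0.3 s.
At the end, for the whole second after the job is handed in: Table within 0.04 rad of its stop; block upright (0.06 rad) on the table within 4 mm, parallel to the long fence (0.05 rad), centre within 2.5 mm of its seat, at rest, still pressed by the gripper with at least 1.5 N against each fence (all of step 2 and value of joint turntable above 1.53 rad and contact force between stamp_block and the fingers above 1 N and x of block_center in the frame of corner between -0.0345 and -0.0295 m and y of block_center in the frame of corner between -0.0245 and -0.0195 m and z of block_center in the frame of corner above 0.025 m and angle between the x axis of block_center and the x axis of corner, either way round below 0.05 rad and angle between block_center's own z axis and vertical below 0.06 rad and linear speed of stamp_block below 0.01 m/s); the arm keeps its last pose, push and grip.
It fails at once if the jar was moved by more than 20 mm (distance of jar from where it was at the start of the episode above 0.02 m).
It fails at once if the steel weight was moved by more than 20 mm (distance of weight from where it was at the start of the episode above 0.02 m).
It fails at once if the mallet was moved by more than 20 mm (distance of mallet from where it was at the start of the episode above 0.02 m).
It also fails if it takes over 67 s, if anything falls off the work surface, if the arm or the gripper's body presses on something with over 40 N, if the wrist force passes 120 N, or if a joint passes its speed limit or range.

## Working session

There is one attempt and no reset: what is moved stays moved. The work goes in short steps, Python scripts to look and compute and a tool call to move; the robot and the scene stay as the last step left them, time stands still between calls to the robot, and variables do not carry over. Pictures are saved under pics/ and viewed, and the job is handed in when it is done.

Besides the shell and the picture viewer there is one more tool, called after "Emit:" in YAML: its name, and indented under it one key for each argument. move_arm: Moves the arm, as the interface text tells. Its arguments: {"type":"object","properties":{"deltas":{"type":"array"},"force":{"type":"number"}},"required":["deltas"]}

```bash
mkdir -p pics; cat > h.py <<'E'
import numpy as np, cv2
from workcell import manip, viewer
def cal(n):
    c=viewer.calibration(n); K=np.array([[c['fx'],0,c['cx']],[0,c['fy'],c['cy']],[0,0,1.]])
    return K,np.array(c['dist'],float),np.array(c['R']),np.array(c['t'])
def ray(n,uv):
    K,d,R,t=cal(n); p=cv2.undistortPoints(np.array(uv,float).reshape(-1,1,2),K,d).reshape(-1,2)
    r=np.c_[p,np.ones(len(p))]@R; o=-R.T@t
    return o,r
def onplane(n,uv,z):
    o,r=ray(n,uv); return o+r*((z-o[2])/r[:,2])[:,None]
def proj(n,X):
    K,d,R,t=cal(n); return cv2.projectPoints(np.array(X,float).reshape(-1,1,3),cv2.Rodrigues(R)[0],t,K,d)[0].reshape(-1,2)
def cloud(n,dep):
    v,u=np.mgrid[:480,:640]; o,r=ray(n,np.c_[u.ravel(),v.ravel()])
    P=(o+r*dep.ravel()[:,None]).reshape(480,640,3); P[dep==0]=np.nan; return P
E
python3 - <<'E'
from h import *
for n in ("scene","top"):
    im,d=viewer.camera(n); cv2.imwrite(f'pics/{n}0.png',im[...,::-1]); np.save(f'{n}0.npy',d)
    K,_,R,t=cal(n); print(n,K[0,0],-R.T@t,R[2])
print(manip.get_obs())
E
```

```text
scene 554.1388433546774 [ 1.39034891 -0.65975241  0.94290357] [-0.6165254   0.48020781 -0.62393661]
top 484.55692471758465 [2.80443168e-01 2.52198601e-04 1.32837823e+00] [ 0.19788437  0.01978981 -0.98002558]
{'clock': 0.1, 'joint_pos': array([-1.32857431,  0.33279924, -0.06470133,  1.46085437,  0.02161203,
        1.34991702, -0.08850308]), 'joint_velocities': array([ 0.0001444 , -0.00339718,  0.00027282, -0.00243385,  0.00110501,
       -0.00090778, -0.00012214]), 'tau': array([ 1.92477484e-03, -6.26744270e+01,  4.93115291e-02, -3.92427957e+01,
        1.62100507e-02,  7.04393969e-03,  8.87791003e-06]), 'position': array([0.16350339, 0.60288172, 0.23060281]), 'ee_rot': array([ 1.32014499e-01,  9.91247578e-01, -6.39112177e-04, -4.97420214e-05]), 'ft_force': array([ 0.21075845, -0.41542066,  0.13935553]), 'torque': array([-0.00223673, -0.03465023,  0.00880599]), 'grip_width': 1.0013327876963134}
```

View pics/scene0.png

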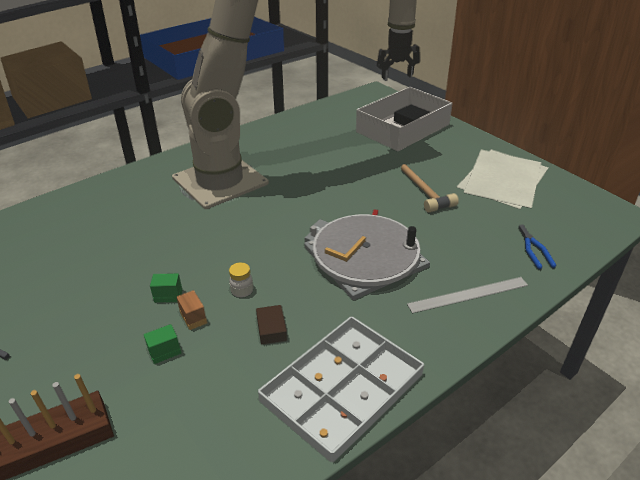

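View pics/top0.png

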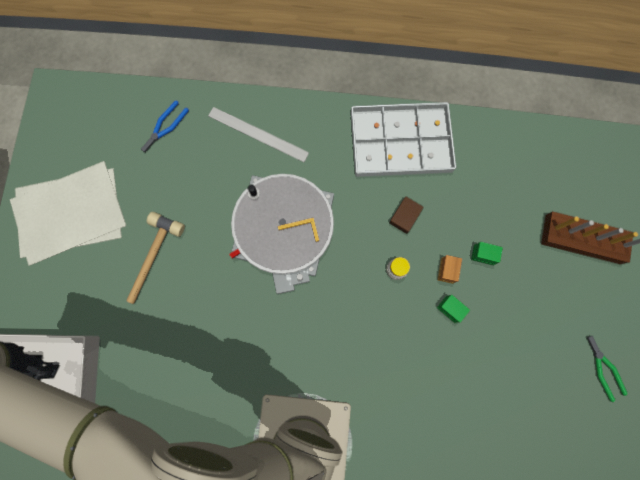

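The top view shows the disc at (283,223), knob at (252,190), and the fence corner at (313,220). There are three candidates for the block: (452,268) orange-brown, and (488,253) and (455,309), both green. The orange-brown one matches wood and brass, so I'll confirm it in a crop and measure.

```bash
python3 - <<'E'
from h import *
t=cv2.imread('pics/top0.png'); s=cv2.imread('pics/scene0.png')
a=cv2.resize(t[215:335,390:520],(390,360),interpolation=2); b=cv2.resize(s[260:370,130:290],None,fx=2.5,fy=2.5,interpolation=2)
b=cv2.resize(b,(400,275)); c=np.zeros((600,800,3),np.uint8); c[:360,:390]=a; c[:275,400:]=b
e=cv2.resize(t[165:300,225:345],(360,405),interpolation=2)
c[195+0:600,440:800]=e
cv2.imwrite('pics/crop0.png',c)
d=np.load('top0.npy'); P=cloud('top',d)
hsv=cv2.cvtColor(t,cv2.COLOR_BGR2HSV)
ds=np.load('scene0.npy'); Ps=cloud('scene',ds); hs=cv2.cvtColor(s,cv2.COLOR_BGR2HSV)
def rep(name,m,PP,zmin):
    q=PP[m]; q=q[np.isfinite(q[:,0])]; q=q[q[:,2]>zmin]
    if len(q)<5: print(name,'few');return
    r=cv2.minAreaRect((q[:,:2]*1000).astype(np.float32)); print(name,len(q),np.median(q,0).round(4),'zmax',np.percentile(q[:,2],95).round(4),r)
M=np.zeros((480,640),bool)
def box(u0,u1,v0,v1):
    m=M.copy(); m[v0:v1,u0:u1]=1; return m
rep('block',box(435,470,250,287),P,.045)
rep('jar',box(380,415,250,285),P,.05)
rep('wt',box(385,430,190,240),P,.025)
rep('mallet',box(120,190,205,310),P,.012)
rep('green',box(470,505,238,268),P,.045); rep('green2',box(438,472,292,325),P,.045)
brass=(hsv[...,0]>12)&(hsv[...,0]<32)&(hsv[...,1]>120)&(hsv[...,2]>120)&box(230,340,170,280)
rep('brass',brass,P,.045)
dark=(hsv[...,2]<60)&box(230,340,170,280); rep('knob',dark,P,.075)
disc=box(225,345,165,280); rep('disc',disc&(np.abs(P[...,2]-.04)<.01),P,.03)
dark=(hs[...,2]<60)&box(395,425,220,255); rep('knob s',dark,Ps,.075)
print(np.argwhere(dark).min(0),np.argwhere(dark).max(0))
E
```

```text
block 421 [ 0.4907 -0.347   0.0553] zmax 0.0595 ((490.6950378417969, -347.9318542480469), (46.10773468017578, 66.05213928222656), 83.21639251708984)
jar 297 [ 0.4782 -0.2065  0.0699] zmax 0.074 ((479.46490478515625, -207.738525390625), (49.12903594970703, 48.7701416015625), 6.245355606079102)
wt 660 [ 0.6327 -0.2224  0.0344] zmax 0.0391 ((634.3245239257812, -223.25833129882812), (60.24223709106445, 87.28418731689453), 63.45281982421875)
mallet 1114 [0.4995 0.4634 0.026 ] zmax 0.0391 ((461.9922180175781, 513.26806640625), (160.7965850830078, 258.87109375), 63.05598449707031)
green 406 [ 0.5441 -0.4472  0.0549] zmax 0.0595 ((544.8465576171875, -448.5252990722656), (64.89450073242188, 45.659053802490234), 80.77288055419922)
green2 435 [ 0.3838 -0.3622  0.0552] zmax 0.0591 ((384.7216796875, -364.200927734375), (67.24720001220703, 46.45604705810547), 54.99388122558594)
brass 191 [0.5656 0.0561 0.0539] zmax 0.0579 ((566.14453125, 64.3915786743164), (113.52078247070312, 54.97529983520508), 79.0177001953125)
knob 47 [0.642  0.2013 0.096 ] zmax 0.1007 ((643.0059204101562, 202.7174835205078), (16.28502082824707, 15.709693908691406), 38.106597900390625)
disc 7742 [0.5665 0.1177 0.0407] zmax 0.0454 ((572.9340209960938, 117.03203582763672), (278.4849853515625, 278.8057861328125), 78.82132720947266)
knob s 81 [0.6526 0.196  0.0917] zmax 0.0996 ((649.754150390625, 199.54055786132812), (18.43178367614746, 21.43661880493164), 32.68373107910156)
[227 407] [246 415]
```

View pics/crop0.png

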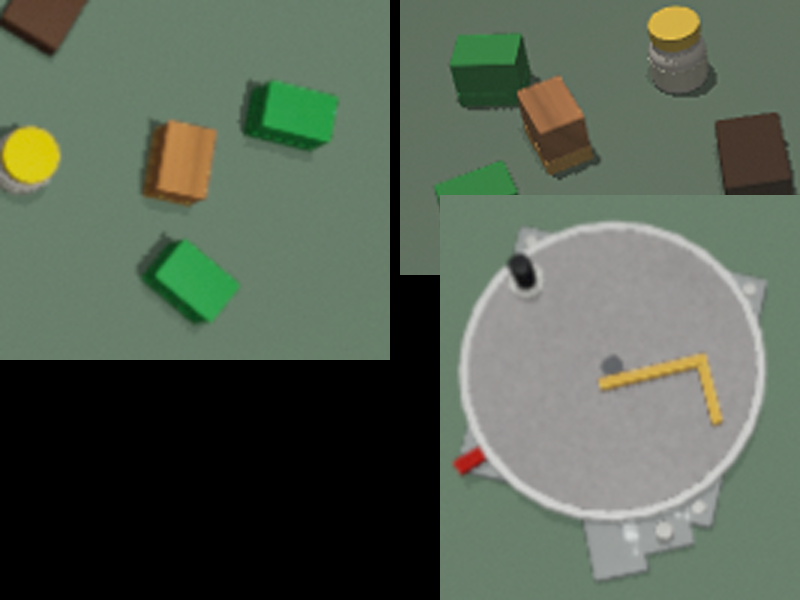

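The crop confirms it: the part at (452,268) has brown wood on a brass sole, so it is the block. The two others are green. Next I move over the knob at about (0.646, 0.201).

Emit:
move_arm:
  deltas:
    - [-0.041,-0.0187,0,0,0,0,1]
    - [-0.041,-0.0187,0,0,0,0,1]
    - [-0.041,-0.0187,0,0,0,0,1]
    - [-0.041,-0.0187,0,0,0,0,1]
    - [-0.041,-0.0187,0,0,0,0,1]
    - [-0.041,-0.0187,0,0,0,0,1]
    - [-0.041,-0.0187,0,0,0,0,1]
    - [-0.041,-0.0187,0,0,0,0,1]
    - [-0.041,-0.0187,0,0,0,0,1]
    - [-0.041,-0.0187,0,0,0,0,1]

```text
clock: 1.35
position: [0.5111, 0.3143, 0.231]
ee_rot: [0.132, 0.991, -0.0, -0.0]
ft_force: [0.9, 0.7, -0.0]
grip_width: 0.998
```

Emit:
move_arm:
  deltas:
    - [-0.041,-0.0187,0,0,0,0,1]
    - [-0.041,-0.0187,0,0,0,0,1]
    - [-0.041,-0.0187,0,0,0,0,1]
    - [-0.041,-0.0187,0,0,0,0,1]
    - [0,0,0,0,0,10,1]
    - [0,0,0,0,0,10,1]
    - [0,0,0,0,0,10,1]
    - [0,0,0,0,0,10,1]
    - [0,0,0,0,0,10,1]
    - [0,0,0,0,0,10,1]

```text
clock: 2.6
position: [0.6488, 0.2003, 0.2308]
ee_rot: [0.612, 0.791, -0.0, -0.0]
ft_force: [-0.4, -0.5, 0.0]
grip_width: 1.002
```

Emit:
move_arm:
  deltas:
    - [0,0,0,0,0,10,1]
    - [0,0,0,0,0,10,1]
    - [0,0,0,0,0,10,1]
    - [0,0,0,0,0,10,1]
    - [0,0,0,0,0,10,1]
    - [0,0,0,0,0,6,1]
    - [0,0,0,0,0,0,1]

```text
clock: 3.48
position: [0.6488, 0.2004, 0.2308]
ee_rot: [0.91, 0.414, -0.0, 0.0]
ft_force: [-0.1, 0.3, 0.2]
grip_width: 1.002
```

```bash
cat >> h.py <<'E'
from scipy.spatial.transform import Rotation as Ro
def st():
    o=manip.get_obs(); R=Ro.from_quat(o['ee_rot']).as_matrix()
    print('t',round(o['clock'],2),'pos',o['position'].round(4),'yang',np.degrees(np.arctan2(R[1,1],R[0,1])).round(2),'zaxis',R[:,2].round(4),'F',o['ft_force'].round(2),'T',o['torque'].round(2),'g',round(float(o['grip_width']),3),'j',o['joint_pos'].round(2))
    return o['position'],R
def go(target):
    p,R=st(); print('tool delta',(R.T@(np.array(target)-p)).round(4))
E
python3 - <<'E'
from h import *
go([.646,.201,.06])
im,d=viewer.camera('top'); cv2.imwrite('pics/t1.png',cv2.resize(im[140:320,180:420,::-1],None,fx=3,fy=3))
im,d=viewer.camera('scene'); cv2.imwrite('pics/s1.png',cv2.resize(im[120:320,280:480,::-1],None,fx=3,fy=3))
E
```

```text
t 3.48 pos [0.6488 0.2004 0.2308] yang -41.12 zaxis [-8.e-04 -5.e-04 -1.e+00] F [-0.15  0.34  0.2 ] T [0.04 0.02 0.01] g 1.002 j [-0.8   0.51  0.64  1.33 -0.3   1.4  -0.89]
tool delta [-0.0013 -0.0024  0.1708]
```

Emit:
move_arm:
  deltas:
    - [-0.001,-0.002,0.03,0,0,0,1]
    - [0,0,0.035,0,0,0,1]
    - [0,0,0.035,0,0,0,1]
    - [0,0,0.035,0,0,0,1]
    - [0,0,0.035,0,0,0,1]
    - [0,0,0,0,0,0,1]

```text
clock: 4.32
position: [0.645, 0.2005, 0.0587]
ee_rot: [0.91, 0.414, -0.003, -0.0]
ft_force: [-0.7, -0.3, -0.4]
grip_width: 0.999
```

```bash
python3 - <<'E'
from h import *
st()
im,d=viewer.camera('top'); a=cv2.resize(im[140:320,200:380,::-1],(400,400))
im,d=viewer.camera('scene'); b=cv2.resize(im[150:310,290:450,::-1],(400,400))
cv2.imwrite('pics/v2.png',np.hstack([a,b]))
E
```

```text
t 4.33 pos [0.645  0.2005 0.0587] yang -41.08 zaxis [-0.0048 -0.0018 -1.    ] F [-0.72 -0.27 -0.37] T [-0.01  0.    0.05] g 0.999 j [-0.78  0.64  0.58  1.52 -0.38  1.1  -0.83]
```

View pics/v2.png

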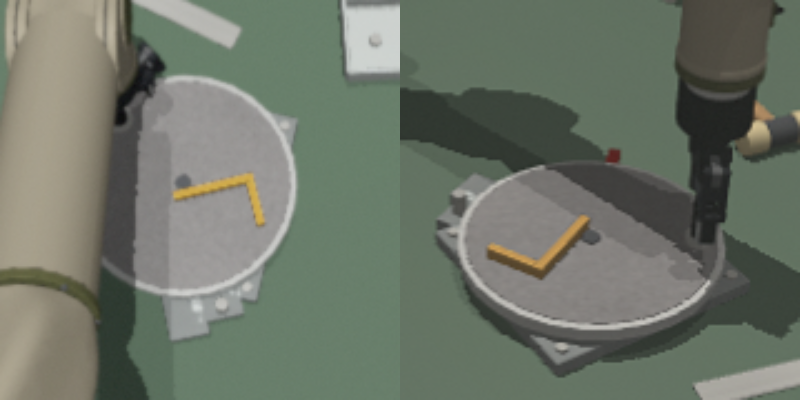

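Both views show the jaws around the knob (right view, near (710,230)). I'm closing gently.

Emit:
move_arm:
  deltas:
    - [0,0,0,0,0,0,-1]
    - [0,0,0,0,0,0,-1]
    - [0,0,0,0,0,0,-1]
    - [0,0,0,0,0,0,-1]
    - [0,0,0,0,0,0,-1]
    - [0,0,0,0,0,0,-1]
  force: 25

```text
clock: 5.18
position: [0.647, 0.2012, 0.0618]
ee_rot: [0.911, 0.413, 0.0, -0.0]
ft_force: [-2.8, 1.1, 5.7]
grip_width: 0.249
```

```bash
python3 - <<'E'
from h import *
p,R=st()
c=np.array([.573,.117]); r=p[:2]-c; print(np.hypot(*r),np.degrees(np.arctan2(r[1],r[0])))
E
```

```text
t 5.17 pos [0.647  0.2012 0.0618] yang -41.16 zaxis [ 3.e-04  5.e-04 -1.e+00] F [-2.83  1.07  5.67] T [0.06 0.54 0.02] g 0.249 j [-0.78  0.64  0.58  1.51 -0.38  1.1  -0.83]
0.11205774354894535 48.67713767744097
```

Emit:
move_arm:
  deltas:
    - [-0.0004,-0.0099,0,0,0,-5,-1]
    - [-0.0004,-0.0099,0,0,0,-5,-1]
    - [-0.0004,-0.0099,0,0,0,-5,-1]
    - [-0.0004,-0.0099,0,0,0,-5,-1]
    - [-0.0004,-0.0099,0,0,0,-5,-1]
    - [-0.0004,-0.0099,0,0,0,-5,-1]
    - [-0.0004,-0.0099,0,0,0,-5,-1]

```text
clock: 6.05
position: [0.5856, 0.2274, 0.0618]
ee_rot: [0.744, 0.669, 0.001, 0.001]
ft_force: [4.4, -3.6, 1.9]
grip_width: 0.249
```

```bash
cat >> h.py <<'E'
def kn():
    p,R=st(); c=np.array([.573,.117]); r=p[:2]-c; print('rad',np.hypot(*r).round(4),'ang',np.degrees(np.arctan2(r[1],r[0])).round(2)); F=manip.get_obs()['ft_force']; print('F tool',(R.T@F).round(2))
E
python3 -c "
from h import *
kn()"
```

```text
t 6.05 pos [0.5856 0.2274 0.0618] yang -6.08 zaxis [ 2.8e-03 -7.0e-04 -1.0e+00] F [ 4.4  -3.59  1.91] T [-0.77 -0.85 -0.03] g 0.249 j [-0.8   0.51  0.46  1.66 -0.25  1.03 -0.36]
rad 0.1111 ang 83.49
F tool [-3.11  4.76 -1.89]
```

Emit:
move_arm:
  deltas:
    - [-0.0002,-0.006,0,0,0,-3,-1]
    - [-0.0002,-0.006,0,0,0,-3,-1]
    - [-0.0002,-0.006,0,0,0,-3,-1]
    - [0,0,0,0,0,0,-1]

```text
clock: 6.55
position: [0.567, 0.2279, 0.0618]
ee_rot: [0.69, 0.724, 0.0, 0.001]
ft_force: [0.7, -4.2, 6.4]
grip_width: 0.25
```

```bash
python3 -c "
from h import *
kn()"
```

```text
t 6.55 pos [0.567  0.2279 0.0618] yang 2.76 zaxis [ 9.e-04 -6.e-04 -1.e+00] F [ 0.7  -4.18  6.44] T [-1.    0.02 -0.02] g 0.25 j [-0.8   0.47  0.43  1.7  -0.22  1.02 -0.24]
rad 0.1111 ang 93.12
F tool [-4.21  0.51 -6.44]
```

Emit:
move_arm:
  deltas:
    - [-0.0002,-0.006,0,0,0,-3,-1]
    - [-0.0002,-0.006,0,0,0,-3,-1]
    - [0,0,0,0,0,0,-1]

```text
clock: 6.92
position: [0.5552, 0.2265, 0.0618]
ee_rot: [0.651, 0.759, 0.0, 0.001]
ft_force: [0.4, -4.1, 6.2]
grip_width: 0.249
```

```bash
python3 -c "
from h import *
kn()"
```

```text
t 6.92 pos [0.5552 0.2265 0.0618] yang 8.72 zaxis [ 9.e-04 -6.e-04 -1.e+00] F [ 0.37 -4.13  6.17] T [-1.11 -0.06  0.01] g 0.249 j [-0.79  0.45  0.41  1.73 -0.2   1.01 -0.16]
rad 0.111 ang 99.24
F tool [-4.14 -0.26 -6.17]
```

Emit:
move_arm:
  deltas:
    - [-0.0002,-0.006,0,0,0,-3,-1]
    - [-0.0002,-0.006,0,0,0,-3,-1]
    - [0,0,0,0,0,0,-1]

```text
clock: 7.3
position: [0.5436, 0.2239, 0.0618]
ee_rot: [0.611, 0.792, 0.0, 0.001]
ft_force: [1.1, -4.4, 5.9]
grip_width: 0.252
```

```bash
python3 -c "
from h import *
kn()"
```

```text
t 7.3 pos [0.5436 0.2239 0.0618] yang 14.71 zaxis [ 1.1e-03 -6.0e-04 -1.0e+00] F [ 1.08 -4.36  5.91] T [-1.09 -0.2  -0.  ] g 0.252 j [-0.79  0.42  0.39  1.76 -0.19  0.99 -0.07]
rad 0.1109 ang 105.39
F tool [-4.5  -0.06 -5.91]
```

Emit:
move_arm:
  deltas:
    - [-0.0002,-0.006,0,0,0,-3,-1]
    - [-0.0002,-0.006,0,0,0,-3,-1]
    - [0,0,0,0,0,0,-1]

```text
clock: 7.68
position: [0.5322, 0.2202, 0.0618]
ee_rot: [0.569, 0.823, 0.0, 0.001]
ft_force: [1.2, -5.4, 5.5]
grip_width: 0.248
```

```bash
python3 -c "
from h import *
kn()"
```

```text
t 7.67 pos [0.5322 0.2202 0.0618] yang 20.71 zaxis [ 1.2e-03 -6.0e-04 -1.0e+00] F [ 1.22 -5.4   5.52] T [-1.12 -0.37  0.01] g 0.248 j [-0.78  0.39  0.37  1.8  -0.17  0.98  0.02]
rad 0.1109 ang 111.56
F tool [-5.49 -0.77 -5.52]
```

Emit:
move_arm:
  deltas:
    - [-0.0002,-0.006,0,0,0,-3,-1]
    - [0,0,0,0,0,0,-1]

```text
clock: 7.92
position: [0.5284, 0.2186, 0.062]
ee_rot: [0.547, 0.837, 0.002, 0.002]
ft_force: [10.1, -2.8, -3.2]
grip_width: 0.247
```

```bash
python3 -c "
from h import *
kn()"
```

```text
t 7.92 pos [0.5284 0.2186 0.062 ] yang 23.71 zaxis [ 5.e-03  7.e-04 -1.e+00] F [10.07 -2.81 -3.17] T [-0.32 -2.16 -0.02] g 0.247 j [-0.78  0.38  0.37  1.81 -0.16  0.98  0.07]
rad 0.111 ang 113.72
F tool [-6.61  8.08  3.22]
```

Emit:
move_arm:
  deltas:
    - [-0.0002,-0.006,0,0,0,-3,-1]
    - [0,0,0,0,0,0,-1]

```text
clock: 8.18
position: [0.5274, 0.2185, 0.0624]
ee_rot: [0.524, 0.851, 0.006, 0.005]
ft_force: [37.5, 9.9, -26.3]
grip_width: 0.248
```

```bash
python3 -c "
from h import *
kn()"
```

```text
t 8.18 pos [0.5274 0.2185 0.0624] yang 26.76 zaxis [ 0.0153  0.0048 -0.9999] F [ 37.5    9.93 -26.31] T [ 2.02 -7.21 -0.02] g 0.248 j [-0.77  0.37  0.36  1.82 -0.15  0.96  0.11]
rad 0.1113 ang 114.17
F tool [-7.95 37.54 26.92]
```

The force rise shows the table is on its stop. I'll relieve the push, let go and lift.

Emit:
move_arm:
  deltas:
    - [0,0.002,0,0,0,0,-1]
    - [0,0.002,0,0,0,0,-1]
    - [0,0,0,0,0,0,1]
    - [0,0,0,0,0,0,1]
    - [0,0,0,0,0,0,1]
    - [0,0,0,0,0,0,1]
    - [0,0,0,0,0,0,1]
    - [0,0,-0.04,0,0,0,1]
    - [0,0,-0.05,0,0,0,1]
    - [0,0,-0.05,0,0,0,1]

```text
clock: 9.43
position: [0.5237, 0.2181, 0.2028]
ee_rot: [0.524, 0.852, -0.0, -0.0]
ft_force: [1.1, 0.6, -0.0]
grip_width: 1.002
```

```bash
python3 -c "
from h import *
go([.5,-.3,.2])"
```

```text
t 9.43 pos [0.5237 0.2181 0.2028] yang 26.82 zaxis [-2.e-04  0.e+00 -1.e+00] F [ 1.07  0.6  -0.03] T [ 0.05 -0.12  0.04] g 1.002 j [-0.81  0.23  0.38  1.68 -0.09  1.26  0.07]
tool delta [-0.4516 -0.2549  0.0028]
```

```bash
python3 - <<'E'
from h import *
# block top-face from both initial views
for n,bx,vmin in (('top',(435,470,248,290),0),('scene',(170,215,285,335),0)):
    im=cv2.imread(f'pics/{n}0.png'); d=np.load(f'{n}0.npy'); P=cloud(n,d)
    m=np.zeros((480,640),bool); m[bx[2]:bx[3],bx[0]:bx[1]]=1
    m&=(np.abs(P[...,2]-.056)<.006)
    hsv=cv2.cvtColor(im,cv2.COLOR_BGR2HSV); m&=(hsv[...,0]<25)&(hsv[...,1]>90)
    uv=np.argwhere(m)[:,::-1]
    X=onplane(n,uv,.056)[:,:2]
    r=cv2.minAreaRect((X*1000).astype(np.float32)); 
    mu=X.mean(0); w,V=np.linalg.eigh(np.cov((X-mu).T)); print(n,len(X),r,mu,np.degrees(np.arctan2(V[1,1],V[0,1])),np.sqrt(12*w))
E
```

```text
top 402 ((489.96771240234375, -346.71246337890625), (46.364471435546875, 65.60256958007812), 83.0930404663086) [ 0.49005023 -0.34715826] 173.16818870617846 [0.04596163 0.06530129]
scene 391 ((497.7864990234375, -352.7371520996094), (44.12419509887695, 71.54877471923828), 81.65534210205078) [ 0.49652313 -0.35236377] 171.53367515294931 [0.04358085 0.0675505 ]
```

Emit:
move_arm:
  deltas:
    - [-0.045,-0.0255,0,0,0,0,1]
    - [-0.045,-0.0255,0,0,0,0,1]
    - [-0.045,-0.0255,0,0,0,0,1]
    - [-0.045,-0.0255,0,0,0,0,1]
    - [-0.045,-0.0255,0,0,0,0,1]
    - [-0.045,-0.0255,0,0,0,0,1]
    - [-0.045,-0.0255,0,0,0,0,1]
    - [-0.045,-0.0255,0,0,0,0,1]
    - [-0.045,-0.0255,0,0,0,0,1]
    - [-0.045,-0.0255,0,0,0,0,1]

```text
clock: 10.68
position: [0.4994, -0.2999, 0.2014]
ee_rot: [0.524, 0.852, 0.0, 0.0]
ft_force: [0.6, 1.1, -0.0]
grip_width: 0.999
```

```bash
python3 - <<'E'
from h import *
go([.491,-.348,.2])
im,d=viewer.camera('top'); cv2.imwrite('pics/t3.png',im[...,::-1]); np.save('top3.npy',d)
a=cv2.resize(im[165:300,220:355,::-1],(400,400),interpolation=2)
im,d=viewer.camera('scene'); cv2.imwrite('pics/s3.png',im[...,::-1]); np.save('scene3.npy',d)
b=cv2.resize(im[180:320,290:450,::-1],(400,350),interpolation=2)
c=np.zeros((400,800,3),np.uint8); c[:,:400]=a; c[:350,400:]=b
cv2.imwrite('pics/v3.png',c)
E
```

```text
t 10.68 pos [ 0.4994 -0.2999  0.2014] yang 26.86 zaxis [ 5.e-04  3.e-04 -1.e+00] F [ 0.59  1.06 -0.  ] T [ 0.01 -0.06  0.06] g 0.999 j [-0.15  0.31  0.75  1.65 -0.22  1.27  1.11]
tool delta [-0.0392 -0.0292  0.0014]
```

View pics/v3.png

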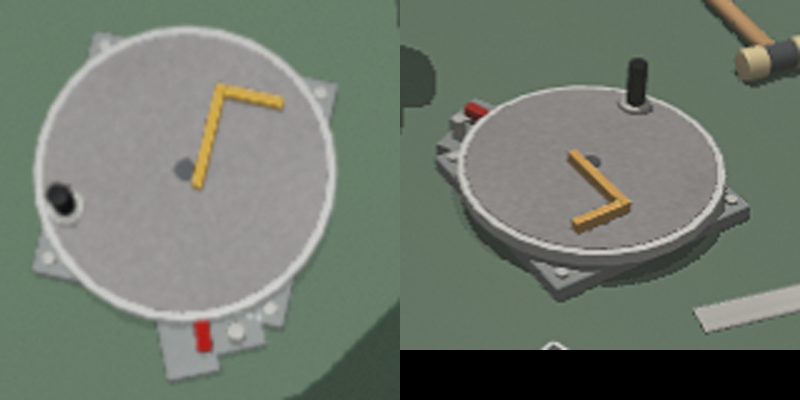

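View pics/t3.png

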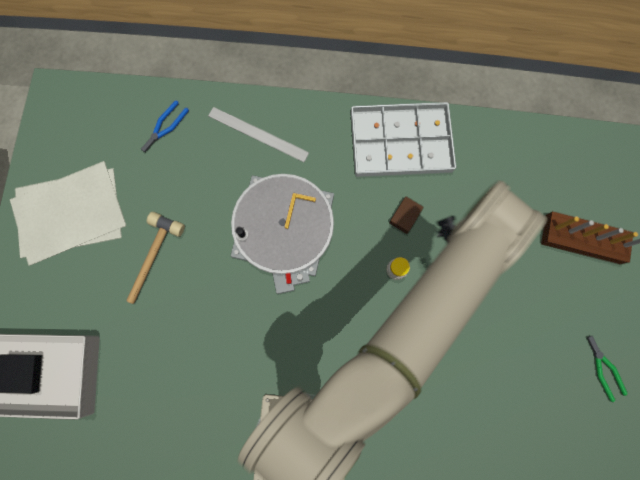

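The table has turned: its red flag now touches the stand's stop (crop (203,337)), and the corner is at crop (221,89). Now I measure the corner.

```bash
python3 - <<'E'
from h import *
for n,bx in (('top',(270,330,180,240)),('scene',(340,400,225,285))):
    im=cv2.imread(f'pics/{n}3.png'); d=np.load(f'{n}3.npy'); P=cloud(n,d)
    hsv=cv2.cvtColor(im,cv2.COLOR_BGR2HSV)
    m=np.zeros((480,640),bool); m[bx[2]:bx[3],bx[0]:bx[1]]=1
    m&=(hsv[...,0]>10)&(hsv[...,0]<32)&(hsv[...,1]>110)&(hsv[...,2]>100)
    print(n,m.sum(), np.nanpercentile(P[...,2][m],[5,25,50,75,95]).round(4))
    uv=np.argwhere(m)[:,::-1]; X=onplane(n,uv,.054)[:,:2]
    a=np.radians(-14)
    for it in range(6):
        ux=np.array([np.cos(a),np.sin(a)]); uy=np.array([-ux[1],ux[0]])
        q=np.c_[X@ux,X@uy]
        if it==0: cx=np.percentile(q[:,0],97)-10; 
        xe=np.percentile(q[:,0],98.5); ye=np.percentile(q[:,1],98.5)
        L=q[:,0]<xe-.018; S=q[:,1]<ye-.018
        f=np.polyfit(q[L,0],q[L,1],1); a+=np.arctan(f[0])
    ux=np.array([np.cos(a),np.sin(a)]); uy=np.array([-ux[1],ux[0]]); q=np.c_[X@ux,X@uy]
    L=q[:,0]<xe-.018; S=q[:,1]<ye-.018
    g=np.polyfit(q[S,1],q[S,0],1)
    yc=q[L,1].mean(); xc=q[S,0].mean()
    print('ang',np.degrees(a),'short skew',np.degrees(g[0]),'widths',q[L,1].std()*12**.5,q[S,0].std()*12**.5,'ext',np.ptp(q,axis=0), 'outer max',xe,ye,'mid',xc,yc)
    C=ux*(xc-.005)+uy*(yc-.005); print('corner (mid-5mm)',C)
    C=ux*(q[:,0].max()-.010)+uy*(q[:,1].max()-.010); print('corner (outer-10)',C)
    # disc
    Z=np.zeros((480,640),bool); Z[(160 if n=='top' else 180):(290 if n=='top' else 310),(225 if n=='top' else 290):(345 if n=='top' else 450)]=1
    Z&=np.abs(P[...,2]-.04)<.006
    Y=P[Z][:,:2]; (c,r)=cv2.minEnclosingCircle((Y*1000).astype(np.float32)); print('disc',c,r)
E
```

```text
[ WARN:0@0.178] global loadsave.cpp:275 findDecoder imread_('pics/top3.png'): can't open/read file: check file path/integrity
Traceback (most recent call last):
cv2.error: OpenCV(4.12.0) /io/opencv/modules/imgproc/src/color.cpp:199: error: (-215:Assertion failed) !_src.empty() in function 'cvtColor'
```

```bash
cp pics/t3.png pics/top3.png; cp pics/s3.png pics/scene3.png; python3 - <<'E'
from h import *
for n,bx in (('top',(270,330,180,240)),('scene',(340,400,225,285))):
    im=cv2.imread(f'pics/{n}3.png'); d=np.load(f'{n}3.npy'); P=cloud(n,d)
    hsv=cv2.cvtColor(im,cv2.COLOR_BGR2HSV)
    m=np.zeros((480,640),bool); m[bx[2]:bx[3],bx[0]:bx[1]]=1
    m&=(hsv[...,0]>10)&(hsv[...,0]<32)&(hsv[...,1]>110)&(hsv[...,2]>100)
    print(n,m.sum(), np.nanpercentile(P[...,2][m],[5,25,50,75,95]).round(4))
    uv=np.argwhere(m)[:,::-1]; X=onplane(n,uv,.054)[:,:2]
    a=np.radians(-14)
    for it in range(6):
        ux=np.array([np.cos(a),np.sin(a)]); uy=np.array([-ux[1],ux[0]])
        q=np.c_[X@ux,X@uy]
        xe=np.percentile(q[:,0],98.5); ye=np.percentile(q[:,1],98.5)
        L=q[:,0]<xe-.018; S=q[:,1]<ye-.018
        f=np.polyfit(q[L,0],q[L,1],1); a+=np.arctan(f[0])
    ux=np.array([np.cos(a),np.sin(a)]); uy=np.array([-ux[1],ux[0]]); q=np.c_[X@ux,X@uy]
    L=q[:,0]<q[:,0].max()-.018; S=q[:,1]<q[:,1].max()-.018
    g=np.polyfit(q[S,1],q[S,0],1)
    yc=q[L,1].mean(); xc=q[S,0].mean()
    print('ang',np.degrees(a),'short skew',np.degrees(g[0]),'widths',q[L,1].std()*12**.5,q[S,0].std()*12**.5,'ext',np.ptp(q,axis=0))
    print('corner (mid-5mm)',ux*(xc-.005)+uy*(yc-.005),'corner (outer-10)',ux*(q[:,0].max()-.010)+uy*(q[:,1].max()-.010))
    Z=np.zeros((480,640),bool); Z[(160 if n=='top' else 180):(290 if n=='top' else 310),(225 if n=='top' else 290):(345 if n=='top' else 450)]=1
    Z&=np.abs(P[...,2]-.04)<.006
    Y=P[Z][:,:2]; (c,r)=cv2.minEnclosingCircle((Y*1000).astype(np.float32)); print('disc',c,r)
E
```

```text
top 214 [0.0456 0.0506 0.0532 0.0554 0.0586]
ang -7.108937806837351 short skew 0.44204017281771757 widths 0.010160981505603467 0.011321978502894016 ext [0.10049572 0.0646361 ]
corner (mid-5mm) [0.64285534 0.08690063] corner (outer-10) [0.6434466  0.08715025]
disc (558.6298217773438, 115.88599395751953) 153.77713012695312
scene 178 [0.0481 0.0523 0.0538 0.0549 0.0561]
ang -6.380525212210736 short skew 0.4574259554012043 widths 0.01116827034580383 0.011173574062909373 ext [0.10008932 0.06594125]
corner (mid-5mm) [0.64628512 0.08522382] corner (outer-10) [0.64700133 0.08608319]
disc (569.0362548828125, 221.11630249023438) 250.381103515625
```

Emit:
move_arm:
  deltas:
    - [-0.02,-0.0144,0,0,0,0,1]
    - [-0.02,-0.0144,0,0,0,0,1]
    - [0,0,0,0,0,-9.4,1]
    - [0,0,0,0,0,-9.4,1]
    - [0,0,0,0,0,-9.4,1]
    - [0,0,0,0,0,-9.4,1]
    - [0,0,0,0,0,-9.4,1]
    - [0,0,0,0,0,-9.4,1]
    - [0,0,0,0,0,0,1]

```text
clock: 11.9
position: [0.4919, -0.3469, 0.2013]
ee_rot: [0.06, 0.998, 0.0, 0.0]
ft_force: [-0.6, -0.8, -0.5]
grip_width: 0.999
```

```bash
python3 - <<'E'
from h import *
go([.492,-.349,.02])
im,d=viewer.camera('scene'); cv2.imwrite('pics/s4.png',cv2.resize(im[180:380,100:340,::-1],None,fx=3,fy=3))
E
```

```text
t 11.9 pos [ 0.4919 -0.3469  0.2013] yang 83.18 zaxis [ 2.e-04  4.e-04 -1.e+00] F [-0.57 -0.82 -0.48] T [0.01 0.02 0.05] g 0.999 j [ 0.07  0.33  0.59  1.6  -0.19  1.28  2.14]
tool delta [-0.0003 -0.0021  0.1813]
```

View pics/s4.png

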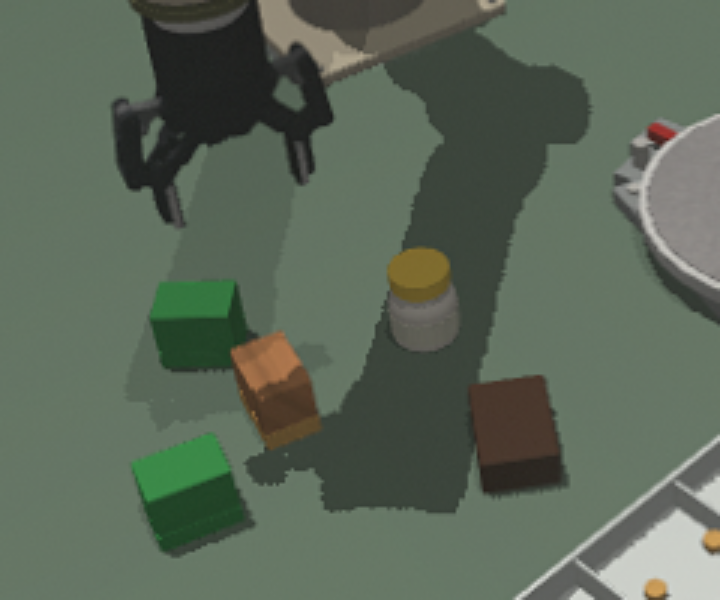

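The gripper hangs open above the brown block (crop (275,390)), and the jar and the green blocks are clear. I'm descending.

Emit:
move_arm:
  deltas:
    - [0,-0.002,0.04,0,0,0,1]
    - [0,0,0.04,0,0,0,1]
    - [0,0,0.04,0,0,0,1]
    - [0,0,0.03,0,0,0,1]
    - [0,0,0.02,0,0,0,1]
    - [0,0,0.01,0,0,0,1]
    - [0,0,0,0,0,0,1]

```text
clock: 12.82
position: [0.4917, -0.3492, 0.0213]
ee_rot: [0.059, 0.998, 0.0, -0.0]
ft_force: [0.6, 0.4, 0.1]
grip_width: 0.996
```

Emit:
move_arm:
  deltas:
    - [0,0,0,0,0,0,-1]
    - [0,0,0,0,0,0,-1]
    - [0,0,0,0,0,0,-1]
    - [0,0,0,0,0,0,-1]
    - [0,0,0,0,0,0,-1]
    - [0,0,0,0,0,0,-1]
  force: 60

```text
clock: 13.58
position: [0.4923, -0.3496, 0.0223]
ee_rot: [0.059, 0.998, -0.0, 0.001]
ft_force: [-1.1, 0.5, 6.7]
grip_width: 0.503
```

```bash
python3 - <<'E'
from h import *
go([.492,-.349,.02])
im,d=viewer.camera('scene'); cv2.imwrite('pics/s5.png',cv2.resize(im[180:380,100:340,::-1],None,fx=3,fy=3))
E
```

```text
t 13.57 pos [ 0.4923 -0.3496  0.0223] yang 83.22 zaxis [ 1.6e-03 -7.0e-04 -1.0e+00] F [-1.15  0.47  6.74] T [ 0.06  0.2  -0.02] g 0.503 j [ 0.13  0.53  0.52  1.75 -0.31  0.95  2.23]
tool delta [0.0003 0.0006 0.0023]
```

View pics/s5.png

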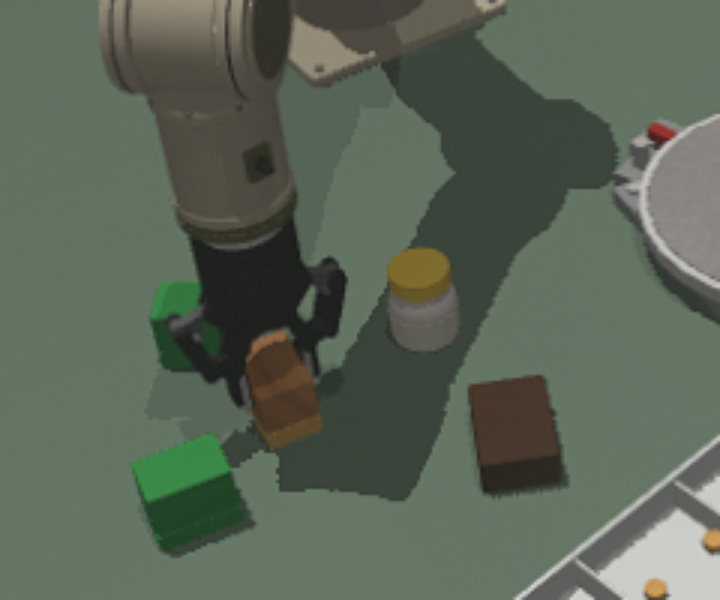

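Emit:
move_arm:
  deltas:
    - [0,0,-0.02,0,0,0,-1]
    - [0,0,-0.04,0,0,0,-1]
    - [0,0,-0.04,0,0,0,-1]
    - [0,0,-0.04,0,0,0,-1]
    - [0,0,0,0,0,0,-1]

```text
clock: 14.25
position: [0.4928, -0.3502, 0.1652]
ee_rot: [0.059, 0.998, -0.001, 0.003]
ft_force: [0.6, -0.3, -5.1]
grip_width: 0.503
```

Emit:
move_arm:
  deltas:
    - [-0.0048,0.0409,0,0,0,0,-1]
    - [-0.0048,0.0409,0,0,0,0,-1]
    - [-0.0048,0.0409,0,0,0,0,-1]
    - [-0.0048,0.0409,0,0,0,0,-1]
    - [-0.0048,0.0409,0,0,0,0,-1]
    - [-0.0048,0.0409,0,0,0,0,-1]
    - [-0.0048,0.0409,0,0,0,0,-1]
    - [-0.0048,0.0409,0,0,0,0,-1]
    - [-0.0048,0.0409,0,0,0,0,-1]
    - [-0.0048,0.0409,0,0,0,0,-1]

```text
clock: 15.5
position: [0.5867, 0.0525, 0.1602]
ee_rot: [0.059, 0.998, -0.0, -0.001]
ft_force: [-0.1, -0.3, -3.8]
grip_width: 0.51
```

Emit:
move_arm:
  deltas:
    - [0,0,0,0,0,0,-1]
    - [0,0,0,0,0,0,-1]

```text
clock: 15.75
position: [0.5867, 0.0508, 0.1604]
ee_rot: [0.059, 0.998, -0.001, -0.001]
ft_force: [-0.6, -1.3, -5.2]
grip_width: 0.504
```

```bash
python3 - <<'E'
from h import *
go([.588,.0505,.065])
im,d=viewer.camera('top'); a=cv2.resize(im[150:310,220:380,::-1],(400,400))
im,d=viewer.camera('scene'); b=cv2.resize(im[140:300,290:450,::-1],(400,400))
cv2.imwrite('pics/v6.png',np.hstack([a,b]))
E
```

```text
t 15.75 pos [0.5867 0.0508 0.1604] yang 83.22 zaxis [-1.9e-03 -9.0e-04 -1.0e+00] F [-0.65 -1.34 -5.22] T [-0.05  0.03 -0.08] g 0.504 j [-0.48  0.31  0.38  1.67 -0.12  1.19  1.38]
tool delta [-0.0015 -0.      0.0954]
```

View pics/v6.png

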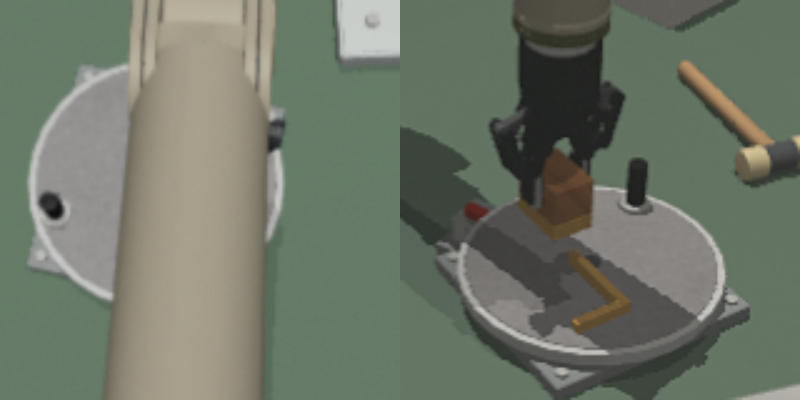

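The block is held upright above the table on the seat side of the fences. I'm lowering it until it touches.

Emit:
move_arm:
  deltas:
    - [0,0,0.03,0,0,0,-1]
    - [0,0,0.03,0,0,0,-1]
    - [0,0,0.025,0,0,0,-1]
    - [0,0,0,0,0,0,-1]
    - [0,0,0,0,0,0,-1]

```text
clock: 16.48
position: [0.5881, 0.0508, 0.0774]
ee_rot: [0.06, 0.998, 0.0, 0.001]
ft_force: [-0.2, -0.3, -4.9]
grip_width: 0.507
```

Emit:
move_arm:
  deltas:
    - [0,0,0.005,0,0,0,-1]
    - [0,0,0.005,0,0,0,-1]
    - [0,0,0,0,0,0,-1]

```text
clock: 16.85
position: [0.5873, 0.0513, 0.066]
ee_rot: [0.059, 0.998, -0.0, -0.0]
ft_force: [-0.3, 0.1, -5.6]
grip_width: 0.504
```

Emit:
move_arm:
  deltas:
    - [0,0,0.002,0,0,0,-1]
    - [0,0,0,0,0,0,-1]

```text
clock: 17.1
position: [0.5875, 0.0514, 0.0642]
ee_rot: [0.059, 0.998, 0.0, -0.0]
ft_force: [0.7, 0.5, -5.2]
grip_width: 0.51
```

Emit:
move_arm:
  deltas:
    - [0,0,0.0015,0,0,0,-1]
    - [0,0,0,0,0,0,-1]

```text
clock: 17.35
position: [0.5874, 0.0514, 0.0626]
ee_rot: [0.059, 0.998, -0.0, -0.0]
ft_force: [0.3, 0.6, -4.2]
grip_width: 0.502
```

Emit:
move_arm:
  deltas:
    - [0,0,0.001,0,0,0,-1]
    - [0,0,0,0,0,0,-1]

```text
clock: 17.6
position: [0.5878, 0.0514, 0.0623]
ee_rot: [0.059, 0.998, 0.0, 0.0]
ft_force: [-2.9, 0.1, 2.1]
grip_width: 0.507
```

Emit:
move_arm:
  deltas:
    - [0,0,-0.0006,0,0,0,-1]
    - [0,0.005,0,0,0,0,-1]
    - [0,0.005,0,0,0,0,-1]
    - [0,0.004,0,0,0,0,-1]
    - [0,0,0,0,0,0,-1]

```text
clock: 18.23
position: [0.5892, 0.0661, 0.0623]
ee_rot: [0.059, 0.998, 0.0, 0.0]
ft_force: [-0.1, 0.0, -3.0]
grip_width: 0.509
```

```bash
cat >> h.py <<'E'
def fr():
    p,R=st(); F=manip.get_obs()['ft_force']; a=np.radians(-6.8); ux=np.array([np.cos(a),np.sin(a)]); uy=np.array([-ux[1],ux[0]])
    print('fence-frame rel seat est (mm)',(1000*(p[:2]-[.6106,.068])@np.c_[ux,uy]).round(2),'F along x,y',F[:2]@ux,F[:2]@uy)
E
python3 -c "
from h import *
fr()"
```

```text
t 18.23 pos [0.5892 0.0661 0.0623] yang 83.28 zaxis [ 0.e+00  5.e-04 -1.e+00] F [-0.11  0.01 -3.02] T [ 0.13 -0.14 -0.02] g 0.509 j [-0.47  0.42  0.35  1.75 -0.17  1.    1.39]
fence-frame rel seat est (mm) [-21.02  -4.39] F along x,y -0.10600697905318729 -0.0014708672466697786
```

Emit:
move_arm:
  deltas:
    - [0,0.002,0,0,0,0,-1]
    - [0,0,0,0,0,0,-1]

```text
clock: 18.48
position: [0.5894, 0.0674, 0.0624]
ee_rot: [0.059, 0.998, 0.0, -0.0]
ft_force: [0.1, 0.3, -3.9]
grip_width: 0.508
```

Emit:
move_arm:
  deltas:
    - [0,0.001,0,0,0,0,-1]
    - [0,0,0,0,0,0,-1]

```text
clock: 18.73
position: [0.5895, 0.0682, 0.0623]
ee_rot: [0.059, 0.998, 0.0, -0.0]
ft_force: [-0.2, -0.8, -2.5]
grip_width: 0.509
```

Emit:
move_arm:
  deltas:
    - [0,0.001,0,0,0,0,-1]
    - [0,0,0,0,0,0,-1]

```text
clock: 18.98
position: [0.5896, 0.0694, 0.0624]
ee_rot: [0.059, 0.998, 0.0, -0.0]
ft_force: [0.3, -0.5, -3.6]
grip_width: 0.505
```

```bash
python3 -c "
from h import *
fr()"
```

```text
t 18.98 pos [0.5896 0.0694 0.0624] yang 83.24 zaxis [-1.e-04  2.e-04 -1.e+00] F [ 0.33 -0.5  -3.57] T [-0.04  0.    0.  ] g 0.505 j [-0.48  0.43  0.35  1.75 -0.17  1.    1.39]
fence-frame rel seat est (mm) [-21.    -1.11] F along x,y 0.38385901977018766 -0.4554309496649528
```

Emit:
move_arm:
  deltas:
    - [0,0.001,0,0,0,0,-1]
    - [0,0,0,0,0,0,-1]

```text
clock: 19.23
position: [0.5897, 0.0704, 0.0624]
ee_rot: [0.059, 0.998, 0.0, -0.0]
ft_force: [0.1, -0.6, -3.7]
grip_width: 0.506
```

Emit:
move_arm:
  deltas:
    - [0,0.001,0,0,0,0,-1]
    - [0,0,0,0,0,0,-1]

```text
clock: 19.48
position: [0.5897, 0.0705, 0.0624]
ee_rot: [0.059, 0.998, -0.0, -0.0]
ft_force: [-0.6, -3.1, -2.8]
grip_width: 0.508
```

Emit:
move_arm:
  deltas:
    - [0,0.001,0,0,0,0,-1]
    - [0,0,0,0,0,0,-1]

```text
clock: 19.73
position: [0.5897, 0.0705, 0.0624]
ee_rot: [0.06, 0.998, -0.001, -0.0]
ft_force: [-2.1, -7.1, 0.7]
grip_width: 0.505
```

```bash
python3 -c "
from h import *
fr()"
```

```text
t 19.73 pos [0.5897 0.0705 0.0624] yang 83.14 zaxis [-8.0e-04 -1.6e-03 -1.0e+00] F [-2.12 -7.13  0.73] T [-1.56  0.55 -0.08] g 0.505 j [-0.48  0.43  0.35  1.74 -0.17  1.    1.38]
fence-frame rel seat est (mm) [-21.02   0.04] F along x,y -1.2601742646642484 -7.327979885116481
```

The block meets the long fence where I estimated. Now I ease that push and slide it toward the short fence.

Emit:
move_arm:
  deltas:
    - [0,-0.001,0,0,0,0,-1]
    - [-0.005,0,0,0,0,0,-1]
    - [-0.005,0,0,0,0,0,-1]
    - [-0.004,0,0,0,0,0,-1]
    - [-0.002,0,0,0,0,0,-1]
    - [0,0,0,0,0,0,-1]

```text
clock: 20.48
position: [0.6056, 0.0685, 0.0624]
ee_rot: [0.059, 0.998, -0.0, -0.0]
ft_force: [-2.9, -4.4, -0.8]
grip_width: 0.507
```

```bash
python3 -c "
from h import *
fr()"
```

```text
t 20.48 pos [0.6056 0.0685 0.0624] yang 83.18 zaxis [-8.e-04 -7.e-04 -1.e+00] F [-2.9  -4.41 -0.82] T [-1.08  0.56 -0.11] g 0.507 j [-0.47  0.46  0.35  1.7  -0.18  1.02  1.4 ]
fence-frame rel seat est (mm) [-5.05 -0.08] F along x,y -2.361131696270388 -4.725103594197262
```

Emit:
move_arm:
  deltas:
    - [-0.001,0,0,0,0,0,-1]
    - [-0.001,0,0,0,0,0,-1]
    - [0,0,0,0,0,0,-1]

```text
clock: 20.85
position: [0.6073, 0.0683, 0.0624]
ee_rot: [0.059, 0.998, -0.0, -0.001]
ft_force: [-3.9, -5.2, 1.0]
grip_width: 0.509
```

```bash
python3 -c "
from h import *
fr()"
```

```text
t 20.85 pos [0.6073 0.0683 0.0624] yang 83.19 zaxis [-1.2e-03 -7.0e-04 -1.0e+00] F [-3.94 -5.25  1.02] T [-1.12  0.86 -0.05] g 0.509 j [-0.46  0.46  0.35  1.7  -0.18  1.02  1.4 ]
fence-frame rel seat est (mm) [-3.29 -0.08] F along x,y -3.293941009139264 -5.679929567501162
```

Emit:
move_arm:
  deltas:
    - [-0.001,0,0,0,0,0,-1]
    - [-0.001,0,-0.0003,0,0,0,-1]
    - [0,0,0,0,0,0,-1]

```text
clock: 21.22
position: [0.6092, 0.0681, 0.0624]
ee_rot: [0.059, 0.998, -0.0, -0.001]
ft_force: [-2.9, -4.8, -1.8]
grip_width: 0.504
```

Emit:
move_arm:
  deltas:
    - [-0.001,0,0,0,0,0,-1]
    - [0,0,0,0,0,0,-1]

```text
clock: 21.48
position: [0.6102, 0.068, 0.0624]
ee_rot: [0.059, 0.998, -0.0, -0.001]
ft_force: [-3.2, -5.0, -1.6]
grip_width: 0.505
```

```bash
python3 -c "
from h import *
fr()"
```

```text
t 21.48 pos [0.6102 0.068  0.0624] yang 83.19 zaxis [-1.4e-03 -8.0e-04 -1.0e+00] F [-3.16 -5.01 -1.59] T [-1.12  0.76 -0.09] g 0.505 j [-0.46  0.47  0.35  1.69 -0.18  1.02  1.4 ]
fence-frame rel seat est (mm) [-0.38 -0.09] F along x,y -2.5493760045903358 -5.348980044941958
```

Emit:
move_arm:
  deltas:
    - [-0.001,0,0,0,0,0,-1]
    - [0,0,0,0,0,0,-1]

```text
clock: 21.72
position: [0.611, 0.0678, 0.0624]
ee_rot: [0.059, 0.998, -0.0, -0.001]
ft_force: [-4.1, -5.5, -0.8]
grip_width: 0.507
```

```bash
python3 -c "
from h import *
fr()"
```

```text
t 21.73 pos [0.611  0.0678 0.0624] yang 83.19 zaxis [-1.8e-03 -7.0e-04 -1.0e+00] F [-4.07 -5.46 -0.79] T [-1.12  0.93 -0.13] g 0.507 j [-0.46  0.47  0.35  1.69 -0.18  1.02  1.4 ]
fence-frame rel seat est (mm) [ 0.42 -0.1 ] F along x,y -3.394145545176815 -5.899471014799226
```

Emit:
move_arm:
  deltas:
    - [-0.001,0,0,0,0,0,-1]
    - [0,0,0,0,0,0,-1]

```text
clock: 21.98
position: [0.6111, 0.0678, 0.0625]
ee_rot: [0.059, 0.998, -0.0, -0.002]
ft_force: [-10.0, -4.2, 3.6]
grip_width: 0.506
```

Emit:
move_arm:
  deltas:
    - [-0.001,0,0,0,0,0,-1]
    - [0,0,0,0,0,0,-1]

```text
clock: 22.22
position: [0.6111, 0.0678, 0.0625]
ee_rot: [0.059, 0.998, -0.0, -0.003]
ft_force: [-15.5, -4.4, 9.1]
grip_width: 0.506
```

```bash
python3 -c "
from h import *
fr()"
```

```text
t 22.23 pos [0.6111 0.0678 0.0625] yang 83.19 zaxis [-6.e-03 -3.e-04 -1.e+00] F [-15.54  -4.39   9.11] T [-0.98  3.24 -0.19] g 0.506 j [-0.46  0.47  0.35  1.68 -0.18  1.03  1.4 ]
fence-frame rel seat est (mm) [ 0.56 -0.11] F along x,y -14.915647785108655 -6.199145080190758
```

Emit:
move_arm:
  deltas:
    - [-0.001,0,0,0,0,0,-1]
    - [0,0,0,0,0,0,-1]

```text
clock: 22.48
position: [0.6112, 0.0678, 0.0626]
ee_rot: [0.059, 0.998, -0.0, -0.004]
ft_force: [-21.6, -4.4, 14.1]
grip_width: 0.509
```

```bash
python3 -c "
from h import *
fr()"
```

```text
t 22.48 pos [0.6112 0.0678 0.0626] yang 83.19 zaxis [-0.0079 -0.     -1.    ] F [-21.64  -4.42  14.12] T [-0.99  4.36 -0.26] g 0.509 j [-0.46  0.47  0.35  1.68 -0.18  1.03  1.4 ]
fence-frame rel seat est (mm) [ 0.64 -0.09] F along x,y -20.965117911920686 -6.953695980060874
```

Emit:
move_arm:
  deltas:
    - [0.002,0,0,0,0,0,-1]
    - [0,0.001,0,0,0,0,-1]
    - [0,0,0,0,0,0,-1]
    - [0,0,0,0,0,0,-1]

```text
clock: 22.98
position: [0.6111, 0.0679, 0.0625]
ee_rot: [0.06, 0.998, -0.001, -0.002]
ft_force: [-10.3, -7.7, 5.7]
grip_width: 0.508
```

```bash
python3 -c "
from h import *
fr()"
```

```text
t 22.98 pos [0.6111 0.0679 0.0625] yang 83.15 zaxis [-0.004  -0.0014 -1.    ] F [-10.26  -7.7    5.72] T [-1.61  2.18 -0.08] g 0.508 j [-0.46  0.47  0.35  1.68 -0.18  1.02  1.4 ]
fence-frame rel seat est (mm) [ 0.53 -0.02] F along x,y -9.272155476038261 -8.86028740858559
```

Emit:
move_arm:
  deltas:
    - [0,0,-0.0005,0,0,0,-1]
    - [0,0,0,0,0,0,-1]
    - [0,0,0,0,0,0,-1]

```text
clock: 23.35
position: [0.6111, 0.0679, 0.0625]
ee_rot: [0.06, 0.998, -0.001, -0.002]
ft_force: [-8.1, -6.6, 0.2]
grip_width: 0.505
```

```bash
python3 - <<'E'
from h import *
fr()
im,d=viewer.camera('top'); a=cv2.resize(im[150:310,220:380,::-1],(400,400)); np.save('t7.npy',d)
im,d=viewer.camera('scene'); b=cv2.resize(im[200:290,330:420,::-1],(400,400),interpolation=2); cv2.imwrite('pics/s7.png',im[...,::-1]); np.save('s7.npy',d)
cv2.imwrite('pics/v7.png',np.hstack([a,b]))
E
```

```text
t 23.35 pos [0.6111 0.0679 0.0625] yang 83.15 zaxis [-0.0041 -0.0016 -1.    ] F [-8.08 -6.64  0.17] T [-1.52  1.77 -0.18] g 0.505 j [-0.46  0.47  0.35  1.68 -0.18  1.03  1.4 ]
fence-frame rel seat est (mm) [ 0.51 -0.03] F along x,y -7.235417627174277 -7.553676122179228
```

View pics/v7.png

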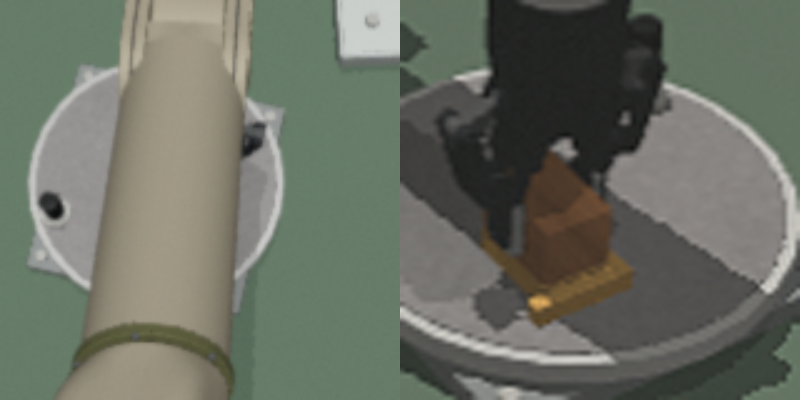

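View pics/s7.png

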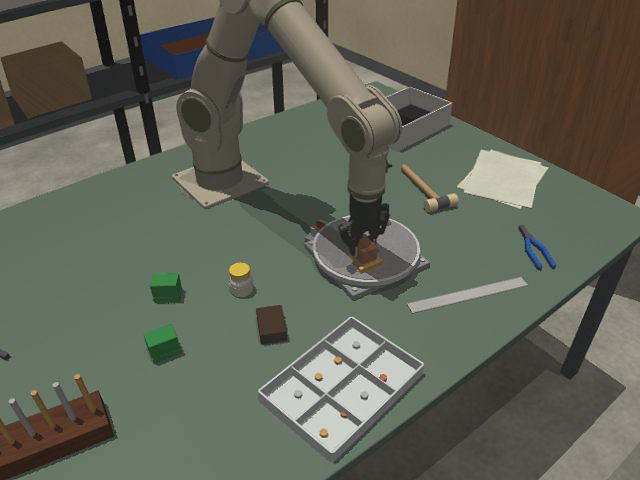

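The scene crop shows the block upright against the fences, with only the tip of the short fence sticking out past its end (crop (540,300)). The knob hasn't moved (top crop (52,208)), so the table is still at its stop. The jar, weight and mallet are where they were. The wrist reads about 7 N toward each fence, so I'm handing in.

```bash
python3 - <<'E'
from h import *
a=cv2.imread('pics/scene0.png'); b=cv2.imread('pics/s7.png')
for n,(u0,u1,v0,v1) in dict(jar=(225,258,258,300),wt=(252,292,302,346),mallet=(400,462,162,215)).items():
    print(n,cv2.absdiff(a[v0:v1,u0:u1],b[v0:v1,u0:u1]).mean())
fr()
print(manip.hand_in())
E
```

```text
jar 3.4713804713804715
wt 2.536363636363636
mallet 3.811625076080341
t 23.45 pos [0.6111 0.0679 0.0625] yang 83.15 zaxis [-0.0041 -0.0017 -1.    ] F [-7.78 -7.17  0.94] T [-1.55  1.78 -0.18] g 0.505 j [-0.46  0.47  0.35  1.68 -0.18  1.03  1.4 ]
fence-frame rel seat est (mm) [ 0.52 -0.07] F along x,y -6.875936031902324 -8.042263778383601
the job is handed in; nothing more can be done
None
```

I turned the table counter-clockwise by its knob, about 65°, until the force rise showed it was on its stop. Then I set the wood-and-brass block on the table, pushed it against the long fence, then the short one, and handed in at 23.5 s with it still gripped and pressed.

**Last checks:**
- **Push:** the wrist force was about 7 N toward the short fence and 8 N toward the long one. These are wrist readings, so friction takes up part of them.
- **Position:** the gripper was within 0.6 mm of the seat I estimated from the cameras. The two camera views of the corner differed by 3–4 mm, so I relied on contact with the fences for the final position.
- **Height and tilt:** the gripper stood 40 mm higher than at pickup, matching the table's height, and its tilt was under 0.005 rad.
- **Table:** the knob was in the same place in the top view before and after seating the block, so the table stayed at its stop.
- **Jar, weight and mallet:** they look unchanged between the first and last pictures.

**Not checked directly:** the arm hid much of the block, so I couldn't measure how parallel it is to the long fence. I judged that from the gripper angle (within about 0.5° of the fence) and the even contact. No check failed.

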